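Open the bench gas valve to its stop and back it off a quarter turn

ROBOT

A 6-joint arm with a two-finger parallel gripper is mounted at the origin on the work surface. World frame = base frame: x ahead of the robot, y to its left, z up, the work surface at z = 0. Lengths are in m, angles in rad, forces in N, time in s.
With the tool pointing down it reaches from about 0.35 to 0.775 m from the base axis. Payload 5.5 kg.
Tool frame: the origin (TCP) lies at the very end of the fingers, on their centre line; the grasp point (between the pads) lies 19 mm behind it; z points along the fingers, y is the line along which they close (so a half turn about z gives the same grasp; the last joint's range is limited). The gripper opens to 85 mm and grips with 20 to 120 N. Pads are 22 mm wide; open, the fingers measure 114 mm over their backs; the gripper's body (76 mm by 85 mm) begins 54 mm behind the grasp point. The pads swing forward as they close: fully open they stand 13 mm farther back than shut.
Start: joints at [-1.395, 0.313, 0.046, 1.304, 0, 1.431], TCP at [0.179, -0.547, 0.196] pointing down, gripper open.
Joint ranges: [-2.76, 2.76], [-0.86, 1.69], [-1.03, 1.26], [-2.2, 2.34], [-1.47, 1.5], [-3.14, 3.14]. Speed limits (rad/s): [2.57, 2.57, 3.14, 3.14, 3.14, 3.14].

INTERFACE

Orientations are given as a unit quaternion [w, x, y, z].
In Python, from workcell import env gives the robot as it stands. The module is installed in compiled form; this text tells all that it offers.
- The arm moves only by the tool jog_arm, never from a script. Its argument "rows" is a list of rows, each a list of 6 numbers: the shift along the world's x, y, z in units of 40 mm (1.0 is 40 mm), then the turn, a rotation vector about the world's x, y, z in units of 6 degrees (1.0 is 6 degrees). In form: [[x, y, z, wx, wy, wz], ...]. A call has 1 to 12 rows; each row is the pose to reach, as a shift and turn from the pose commanded when the call began; what a row does not reach only later rows make up. A row lasts 1/12 s, in which the tool goes at most 41.7 mm and 7.16 degrees, less where a joint would pass 70% of its speed; a pose out of reach is approached as far as the arm can. A call with a gripper value outside its range is refused whole. "jaw" is the gripper command: -1 is fully open, 1 is shut, values between are in proportion, set as the call begins (left out, the last holds). The fingers move at their own pace and stop on an object; "force" is the grip in N (left out, the last holds). Time passes only in rows, so rows that repeat a pose let the fingers close. It gives the time, the measured TCP pose, the force, the opening and the grip force at its end, in the units of the state.
- env.get_state(): the state, without advancing time (a new reading comes with each control period).
- env.read_camera(name): name is "scene" or "top" or "wrist"; returns a dict with "pixels" (400x640x3 uint8, red, green, blue), "mtx" (3x3 intrinsics, pixels), "cam_to_world" (4x4, takes a point from camera to world coordinates). Camera axes: x right, y up, looking along -z (the intrinsics and any distortion apply to the point x, -y, -z); pixel columns grow to the right and rows downward; lengths in m; the calibration is good to about 2 mm. A picture is of the moment at which its call begins. There is no depth.
- env.hand_in(): hands the job in; it is judged then, once.
The state is a dict: "clock": time; "joint_pos": joint angles; "qvel": joint speeds; "tau": joint torques, N m; "tcp_pos": TCP position; "orientation": TCP orientation; "wrist_force": force on the tool from outside, world axes, zero at the start; "ft_torque": the same for the moment, N m; "finger_gap": finger opening in m; "grip_force": force on a finger pad.
Only numpy, scipy, OpenCV 4.12 (cv2) and the standard library are available. Lean on these libraries where they do the work, as an engineer would, in place of code of your own. Each camera call takes 0.05 s, during which the arm holds its last target. There are 200 camera calls.

TASK

Open the bench nitrogen valve that has the larger handwheel: crank it counterclockwise (seen from above) by its upright handle until it comes up against its stop, then back it off a quarter turn clockwise so that it cannot seize, and let go. Leave the valve with the smaller handwheel as it is.

Things in the scene. Friction and masses are not known exactly. Their poses are not given: they have to be found in the camera images.
- main (a joint): Angle of the larger handwheel about its upright axis, rad. It grows counterclockwise seen from above (opening); 0 is shut and the hard stop at fully open is at 11.0. At the start it is 1.1 to 1.7 turns short of the stop. It turns stiffly, with about 3 N needed at the handle, and stays where it is left; at the stop the handle simply goes no further (it gives less than 2 mm under 20 N).
- main_hub (a point): Centre of the larger handwheel, on its upright axis, at mid height of the rim, 92 mm above the table. The wheel is dark steel, 104 mm across, three spokes, rim 14 mm thick; it sits on a steel valve in a short pipe 175 mm long that comes out of the bench and goes back into it. The hub stands no higher than 11 mm above this point.
- main_crank (a point): Centre (half-way up) of the crank handle of the larger wheel: an upright black cylinder, 22 mm in diameter and 56 mm tall, standing on the rim 45 mm from the wheel's axis; this point lies 38 mm above the hub point, 130 mm above the table. The handle spins freely on its own pin, so a gripper that holds it from above can go round the circle without turning.
- small_crank (a point): Centre of the crank handle of the other valve, the one to leave alone: the same kind of dark steel wheel on the same kind of pipe, but only 68 mm across, with a black handle 14 mm in diameter and 40 mm tall standing 29 mm from its axis.
Things that resemble listed ones, but are neither listed nor needed, are in the scene too. What is shaped like the part that bears main but blue is not meant.

How it is judged:
On the way:
1. the larger handwheel is cranked counterclockwise up to its stop (within 10 degrees) (value of joint main above 10.83 rad), for 0.1 s.
At the end, for the whole second after the job is handed in: The larger handwheel rests a quarter turn (90 degrees, give or take 25) clockwise of its fully open stop, that is at 8.98 to 9.88 rad, and the smaller wheel's handle is within 15 mm of where it began (value of joint main between 8.98 and 9.88 rad and velocity of joint main between -0.05 and 0.05 rad/s and distance of small_crank from where it was at the start of the episode below 0.015 m); the robot touches nothing.
It fails at once if the smaller handwheel is turned (its handle moved by 15 mm or more) (distance of small_crank from where it was at the start of the episode above 0.015 m).
It also fails if it takes over 69 s, if anything falls off the work surface, if the arm or the gripper's body presses on something with over 40 N, if the wrist force passes 120 N, or if a joint passes its speed limit or range.

## Working session

There is one attempt and no reset: what is moved stays moved. The work goes in short steps, Python scripts to look and compute and a tool call to move; the robot and the scene stay as the last step left them, time stands still between calls to the robot, and variables do not carry over. Pictures are saved under pics/ and viewed, at most 10 in all, crops included, and the job is handed in when it is done.

Besides the shell and the picture viewer there is one more tool, called as name(argument=value, ...) on one line, values as JSON. jog_arm: Moves the arm, as the interface text tells. Its arguments: {"type":"object","properties":{"rows":{"type":"array","items":{"type":"array","items":{"type":"number"}}},"jaw":{"type":"number"},"force":{"type":"number"}},"required":["rows"]}

```bash
mkdir -p pics
cat > h.py <<'E'
import numpy as np, cv2
from workcell import env
def shot(n,f):
    c=env.read_camera(n); cv2.imwrite('pics/'+f,c['pixels'][:,:,::-1]); return c
def onz(c,u,v,z):
    p=cv2.undistortPoints(np.array([[[u,v]]],float),c['mtx'],None)[0,0]
    T=c['cam_to_world']; d=T[:3,:3]@np.array([p[0],-p[1],-1]); o=T[:3,3]
    return o+d*(z-o[2])/d[2]
def proj(c,P):
    T=c['cam_to_world']; q=T[:3,:3].T@(np.array(P)-T[:3,3]); return c['mtx']@np.array([q[0]/-q[2],q[1]/q[2],1])
E
python3 - <<'E'
from h import *
for n in('top','scene'):
    c=shot(n,n+'1.png'); print(c['mtx'],c['cam_to_world'])
    np.savez(n+'.npz',**c)
print(env.get_state())
E
```

```text
[[422.29767955   0.         321.09151978]
 [  0.         422.29767955 195.18939047]
 [  0.           0.           1.        ]] [[ 0.01302538  0.99699166 -0.07640665  0.34311818]
 [-0.99965801  0.01471685  0.02161656 -0.10475799]
 [ 0.022676    0.07609896  0.99684239  1.16572202]
 [ 0.          0.          0.          1.        ]]
[[464.14242409   0.         312.2929882 ]
 [  0.         464.14242409 196.49136904]
 [  0.           0.           1.        ]] [[-0.78502615 -0.51076679  0.35050139  0.80993724]
 [ 0.61945412 -0.64430647  0.44849276  0.3966558 ]
 [-0.0032449   0.56919808  0.82219403  1.01564831]
 [ 0.          0.          0.          1.        ]]
{'clock': 0.1, 'joint_pos': array([-1.39457792e+00,  3.13944170e-01,  4.51345321e-02,  1.30359778e+00,
        4.18440679e-05,  1.43117474e+00]), 'qvel': array([-2.47801200e-03, -2.44563960e-03,  3.43704011e-03,  2.77967674e-04,
       -1.49128150e-06, -1.07755976e-04]), 'tau': array([ 2.90095006e-03, -4.81727457e+01,  2.99244064e+01,  1.27516792e-02,
       -8.64258323e-05, -3.81125403e-06]), 'tcp_pos': array([ 0.17850972, -0.54607498,  0.1949045 ]), 'orientation': array([-8.05790949e-04,  9.87556212e-01,  1.57264359e-01,  6.17918973e-06]), 'wrist_force': array([ 0.07498483,  0.12852085, -0.4440238 ]), 'ft_torque': array([-0.05126993, -0.02210306, -0.00238685]), 'grip_force': 0.0, 'finger_gap': 0.08506402981007895}
```

View pics/top1.png

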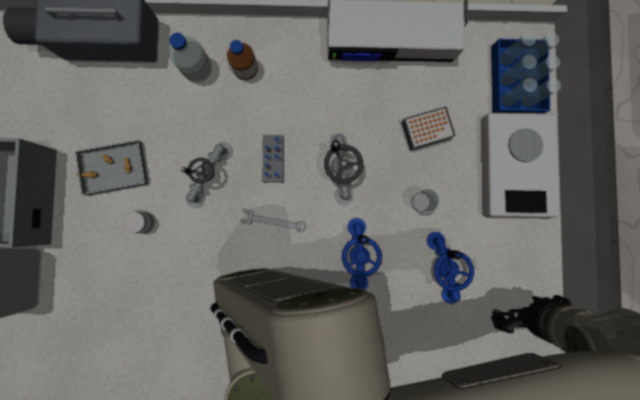

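View pics/scene1.png

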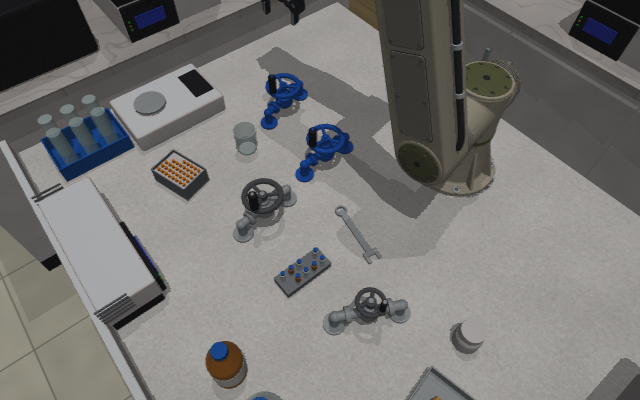

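The top view shows the large dark wheel at about (344,163) with its handle near (336,146). The small dark wheel is at about (201,171), and the two blue valves sit lower right. In the scene view the large wheel is at (263,197), with its handle at (253,200).

Run:
```python
from h import *
o=[]
for n,(x0,y0,x1,y1) in (('top',(310,130,376,202)),('scene',(225,165,305,245))):
    c=dict(np.load(n+'.npz')); im=c['pixels'][y0:y1,x0:x1]
    o.append(cv2.resize(im,(400,400*(y1-y0)//(x1-x0)),interpolation=cv2.INTER_CUBIC)[:400])
    g=im.max(2)
    for t in (30,45,75):
        m=(g<t).astype(np.uint8); k,l,s,ce=cv2.connectedComponentsWithStats(m)
        for i in range(1,k):
            if s[i,4]>15: print(n,t,s[i]+[x0,y0,0,0,0],ce[i]+[x0,y0])
    
c=dict(np.load('top.npz'))
print(onz(c,344,163,.092),onz(c,336,146,.158), onz(c,201,171,.09))
h=min(a.shape[0] for a in o); cv2.imwrite('pics/z.png',np.hstack([a[:h] for a in o])[:,:,::-1])
```

```text
top 30 [331 145   9   7  43] [334.93023256 148.41860465]
top 45 [331 141  18  15 103] [336.95145631 147.96116505]
top 75 [324 139  40  50 963] [342.48494289 163.7694704 ]
scene 30 [247 194  12  17 126] [253.26984127 202.73015873]
scene 45 [246 192  29  22 192] [254.53645833 203.29166667]
scene 45 [261 195   7   6  18] [264.16666667 198.05555556]
scene 75 [301 168   4   8  19] [301.89473684 170.89473684]
scene 75 [ 241  178   50   42 1064] [263.03289474 198.45206767]
scene 75 [238 220  18  16 101] [245.31683168 228.5049505 ]
[ 0.50920613 -0.18581606  0.092     ] [ 0.54013109 -0.16110014  0.158     ] [0.48290765 0.1790039  0.09      ]
```

View pics/z.png

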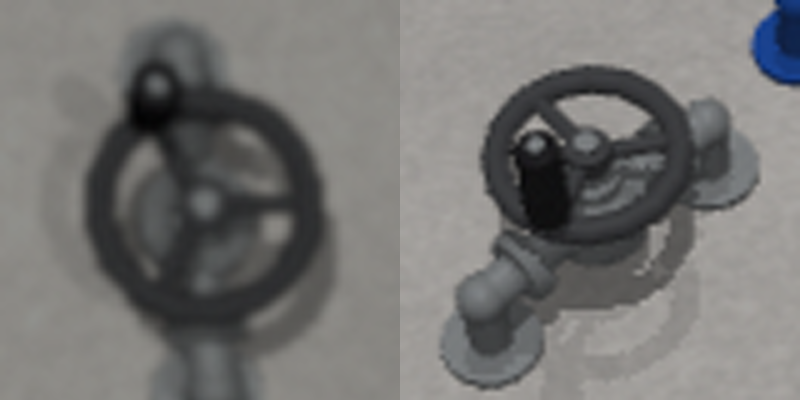

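The zoom shows the hub at (343.8,163.5) in top and (262.8,194) in scene. The handle top is at (335.8,143.7) in top and (252.6,193.8) in scene.

Run:
```python
from h import *
t=dict(np.load('top.npz'));s=dict(np.load('scene.npz'))
for c,h,k in ((t,(343.8,163.5),(335.8,144)),(s,(262.8,194),(252.6,193.8))):
    H=onz(c,*h,.102);K=onz(c,*k,.157);d=K-H
    print(H,K,np.hypot(*d[:2]),np.arctan2(d[1],d[0]))
```

```text
[ 0.50636745 -0.18456294  0.102     ] [ 0.54521667 -0.16062085  0.157     ] 0.04563425827395932 0.5523059671076175
[ 0.50917916 -0.18135972  0.102     ] [ 0.54504252 -0.16134688  0.157     ] 0.04106939517648855 0.5089875726825005
```

jog_arm(rows=[[0, 0, 0.5, 0, 0, 0], [0.3, 0.3, 1, 0, 0, 0], [0.9, 0.9, 1, 0, 0, 0], [1.5, 1.6, 1, 0, 0, 0], [2.1, 2.2, 1, 0, 0, 0], [2.7, 2.8, 1, 0, 0, 0], [3.3, 3.5, 1, 0, 0, 0], [3.9, 4.1, 1, 0, 0, 0], [4.5, 4.7, 1, 0, 0, 0], [5.1, 5.4, 1, 0, 0, 0], [5.7, 6.0, 1, 0, 0, 0], [6.2, 6.5, 1, 0, 0, 0]], jaw=-1)

```text
clock: 1.1
tcp_pos: [0.4276, -0.2844, 0.2355]
orientation: [-0.0, 0.987, 0.158, -0.0]
wrist_force: [0.7, 0.3, -0.4]
finger_gap: 0.0852
grip_force: 0.0
```

jog_arm(rows=[[0.5, 0.5, 0, 0, 0, 0], [1, 1, 0, 0, 0, 0], [1.5, 1.5, 0, 0, 0, 0], [2, 2, 0, 0, 0, 0], [2.4, 2.5, 0, 0, 0, 0], [2.7, 2.9, 0, 0, 0, 0], [2.9, 3.1, 0, 0, 0, 0], [2.96, 3.13, 0, 0, 0, 0], [2.96, 3.13, 0, 0, 0, 0], [2.96, 3.13, 0, 0, 0, 0], [2.96, 3.13, 0, 0, 0, 0]])

```text
clock: 2.02
tcp_pos: [0.5443, -0.1624, 0.2357]
orientation: [0.0, 0.988, 0.157, -0.0]
wrist_force: [1.1, 0.3, 0.2]
finger_gap: 0.0855
grip_force: 0.0
```

Run:
```python
from h import *
c=shot('wrist','w1.png'); s=env.get_state(); print(s['clock'],s['tcp_pos'],s['orientation'],s['joint_pos'])
print(proj(c,[.545,-.161,.158]),proj(c,[.507,-.183,.102]),c['cam_to_world'][:3,3])
```

```text
2.0667 [ 0.54434448 -0.16243129  0.23576847] [ 1.14273197e-04  9.87687573e-01  1.56439227e-01 -1.18745303e-04] [-4.31093515e-01  2.92619610e-01  1.15090182e-01  1.39333767e+00
 -3.21910597e-04  2.39633024e+00]
[320.84271915 193.40371109   1.        ] [329.65643652 219.36472874   1.        ] [ 0.60824786 -0.14149635  0.41448801]
```

View pics/w1.png

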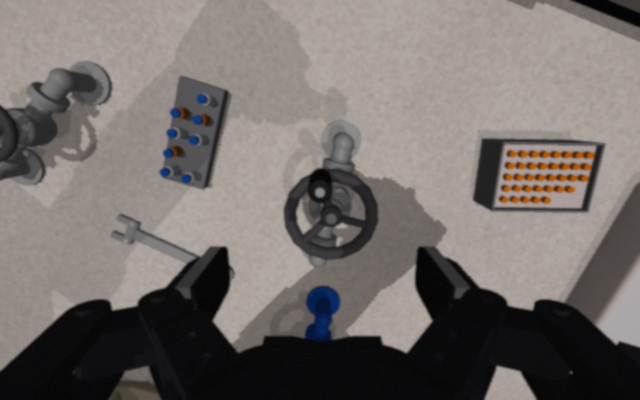

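The wrist view confirms the estimates: the handle top is at (320,192) and the hub at (331,217), both within about 2 mm of prediction. I'll descend and grip.

jog_arm(rows=[[0, 0, -0.4, 0, 0, 0], [0.02, 0.02, -0.8, 0, 0, 0], [0.02, 0.02, -1.2, 0, 0, 0], [0.02, 0.02, -1.6, 0, 0, 0], [0.02, 0.02, -2.0, 0, 0, 0], [0.02, 0.02, -2.4, 0, 0, 0], [0.02, 0.02, -2.7, 0, 0, 0], [0.02, 0.02, -2.85, 0, 0, 0], [0.02, 0.02, -2.85, 0, 0, 0], [0.02, 0.02, -2.85, 0, 0, 0]])

```text
clock: 2.9
tcp_pos: [0.5456, -0.1611, 0.122]
orientation: [0.0, 0.988, 0.157, -0.0]
wrist_force: [-0.3, 0.2, -0.4]
finger_gap: 0.0857
grip_force: 0.0
```

jog_arm(rows=[[0, 0, 0, 0, 0, 0], [0, 0, 0, 0, 0, 0], [0, 0, 0, 0, 0, 0], [0, 0, 0, 0, 0, 0], [0, 0, 0, 0, 0, 0], [0, 0, 0, 0, 0, 0], [0, 0, 0, 0, 0, 0], [0, 0, 0, 0, 0, 0], [0, 0, 0, 0, 0, 0], [0, 0, 0, 0, 0, 0], [0, 0, 0, 0, 0, 0], [0, 0, 0, 0, 0, 0]], jaw=1, force=40)

```text
clock: 3.9
tcp_pos: [0.5462, -0.1605, 0.1224]
orientation: [0.0, 0.988, 0.157, 0.001]
wrist_force: [0.4, 1.0, 5.8]
finger_gap: -0.0001
grip_force: 2.8
```

Run:
```python
import numpy as np
a0=np.arctan2(.023,.038)
print(np.degrees(a0))
for n,st in ((4,10),):
  for k in range(3):
    a=a0+np.radians(120*k)
    print([[round(45/40*(np.cos(a+np.radians(10*i))-np.cos(a)),2),round(45/40*(np.sin(a+np.radians(10*i))-np.sin(a)),2),0,0,0,0] for i in range(1,13)])
```

```text
31.184974658738387
[[np.float64(-0.12), np.float64(0.16), 0, 0, 0, 0], [np.float64(-0.26), np.float64(0.29), 0, 0, 0, 0], [np.float64(-0.42), np.float64(0.4), 0, 0, 0, 0], [np.float64(-0.6), np.float64(0.48), 0, 0, 0, 0], [np.float64(-0.79), np.float64(0.53), 0, 0, 0, 0], [np.float64(-0.99), np.float64(0.54), 0, 0, 0, 0], [np.float64(-1.18), np.float64(0.52), 0, 0, 0, 0], [np.float64(-1.37), np.float64(0.47), 0, 0, 0, 0], [np.float64(-1.54), np.float64(0.38), 0, 0, 0, 0], [np.float64(-1.7), np.float64(0.26), 0, 0, 0, 0], [np.float64(-1.84), np.float64(0.12), 0, 0, 0, 0], [np.float64(-1.95), np.float64(-0.04), 0, 0, 0, 0]]
[[np.float64(-0.08), np.float64(-0.18), 0, 0, 0, 0], [np.float64(-0.13), np.float64(-0.37), 0, 0, 0, 0], [np.float64(-0.14), np.float64(-0.57), 0, 0, 0, 0], [np.float64(-0.12), np.float64(-0.76), 0, 0, 0, 0], [np.float64(-0.06), np.float64(-0.95), 0, 0, 0, 0], [np.float64(0.02), np.float64(-1.12), 0, 0, 0, 0], [np.float64(0.14), np.float64(-1.28), 0, 0, 0, 0], [np.float64(0.28), np.float64(-1.42), 0, 0, 0, 0], [np.float64(0.44), np.float64(-1.53), 0, 0, 0, 0], [np.float64(0.62), np.float64(-1.61), 0, 0, 0, 0], [np.float64(0.81), np.float64(-1.65), 0, 0, 0, 0], [np.float64(1.01), np.float64(-1.67), 0, 0, 0, 0]]
[[np.float64(0.19), np.float64(0.02), 0, 0, 0, 0], [np.float64(0.38), np.float64(0.08), 0, 0, 0, 0], [np.float64(0.56), np.float64(0.16), 0, 0, 0, 0], [np.float64(0.72), np.float64(0.28), 0, 0, 0, 0], [np.float64(0.85), np.float64(0.42), 0, 0, 0, 0], [np.float64(0.96), np.float64(0.58), 0, 0, 0, 0], [np.float64(1.04), np.float64(0.76), 0, 0, 0, 0], [np.float64(1.09), np.float64(0.95), 0, 0, 0, 0], [np.float64(1.1), np.float64(1.15), 0, 0, 0, 0], [np.float64(1.08), np.float64(1.34), 0, 0, 0, 0], [np.float64(1.03), np.float64(1.53), 0, 0, 0, 0], [np.float64(0.94), np.float64(1.71), 0, 0, 0, 0]]
```

The gap closed to 0, so the handle isn't between the pads. I'll look.

Run:
```python
from h import *
w=shot('wrist','w2.png'); s=shot('scene','s2.png'); t=shot('top','t2.png')
for n,c in (('wrist',w),('scene',s),('top',t)): np.savez(n+'2.npz',**c)
u,v,_=proj(s,[.525,-.17,.12]); u,v=int(u),int(v); print(u,v)
a=cv2.resize(s['pixels'][v-50:v+50,u-50:u+50],(400,400),interpolation=cv2.INTER_CUBIC)
b=w['pixels'][:400,120:520]
cv2.imwrite('pics/z2.png',np.hstack([a,b])[:,:,::-1])
print(proj(w,env.get_state()['tcp_pos']))
```

```text
259 196
[322.1509073  226.78387245   1.        ]
```

View pics/z2.png

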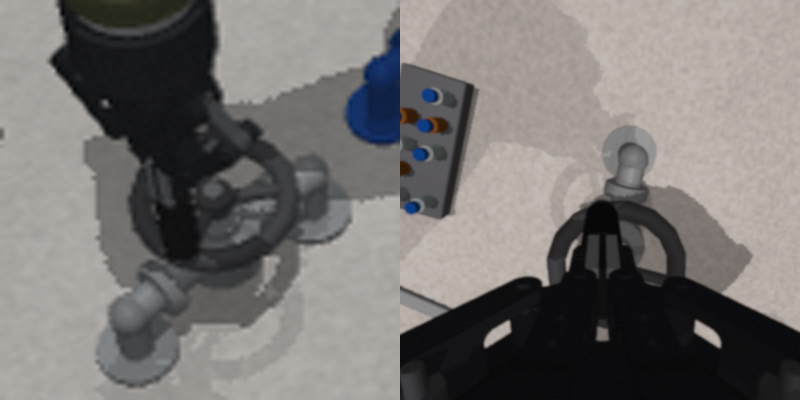

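The scene crop (left) shows the shut fingers on the robot side of the handle, which stands just outside the pads. In the wrist crop (right) the handle tip shows at about (322,207), beyond the finger ends. I'll open, raise and re-measure.

jog_arm(rows=[[0, 0, 0, 0, 0, 0], [0, 0, 0, 0, 0, 0], [0, 0, 0, 0, 0, 0], [0, 0, 0, 0, 0, 0], [0, 0, 0, 0, 0, 0], [0, 0, 0, 0, 0, 0], [0, 0, 0.5, 0, 0, 0], [0, 0, 1, 0, 0, 0], [0, 0, 1.5, 0, 0, 0], [0, 0, 1.8, 0, 0, 0], [0, 0, 1.8, 0, 0, 0], [0, 0, 1.8, 0, 0, 0]], jaw=-1)

```text
clock: 5.05
tcp_pos: [0.5461, -0.1607, 0.1939]
orientation: [0.0, 0.988, 0.157, 0.0]
wrist_force: [0.9, 0.3, -0.5]
finger_gap: 0.0853
grip_force: 0.0
```

Run:
```python
from h import *
w=shot('wrist','w3.png'); t=shot('top','t3.png'); s=shot('scene','s3.png')
for n,c in (('wrist',w),('scene',s),('top',t)): np.savez(n+'3.npz',**c)
st=env.get_state();print(st['tcp_pos'])
print(proj(w,[.545,-.161,.158]),proj(w,[.507,-.184,.102]),proj(w,[.545,-.161,.102]))
a=cv2.resize(w['pixels'][130:290,240:400],(400,400),interpolation=cv2.INTER_CUBIC)
b=cv2.resize(s['pixels'][150:250,210:310],(400,400),interpolation=cv2.INTER_CUBIC)
cv2.imwrite('pics/z3.png',np.hstack([a,b])[:,:,::-1])
```

```text
[ 0.54500051 -0.16026049  0.19223181]
[321.94547404 210.8305873    1.        ] [332.6193547  236.82959999   1.        ] [321.94436681 191.96944773   1.        ]
```

View pics/z3.png

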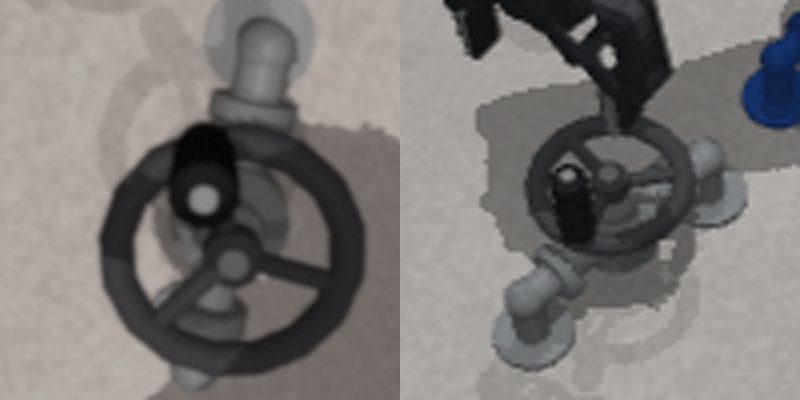

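The handle hasn't moved: its top is at (321.6,209.2) against a predicted (321.9,210.8). So the shut fingers were really off the reported TCP. I'll check where the tips were.

Run:
```python
from h import *
o=[]
P=np.array([.5462,-.1605,.1224])
tx=np.array([.951,.309,0])
for n,r in (('wrist2',70),('scene2',40)):
    c=dict(np.load(n+'.npz')); u0,v0=proj(c,P)[:2].astype(int)
    k=400/(2*r); im=cv2.resize(c['pixels'][v0-r:v0+r,u0-r:u0+r],(400,400),interpolation=cv2.INTER_CUBIC)
    im=np.clip(im.astype(float)*1.8,0,255).astype(np.uint8)
    for d,col in ((0,(255,0,0)),(-.01,(0,255,0)),(-.02,(0,0,255)),(-.03,(255,255,0))):
        u,v=proj(c,P+d*tx)[:2]; cv2.circle(im,(int((u-u0+r)*k),int((v-v0+r)*k)),3,col,-1)
    o.append(im)
cv2.imwrite('pics/z4.png',np.hstack(o)[:,:,::-1])
```

```text
(no output)
```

View pics/z4.png

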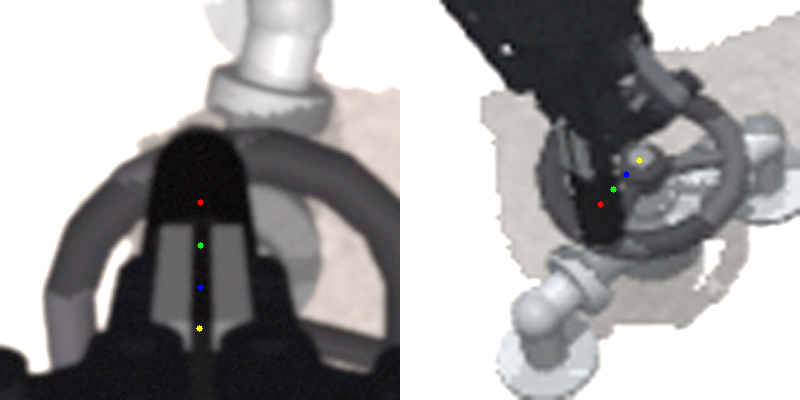

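Run:
```python
from h import *
w=dict(np.load('wrist2.npz'));s=dict(np.load('scene2.npz'))
P=np.array([.5462,-.1605,.1224]); tx=np.array([.951,.309,0]);ty=np.array([.309,-.951,0])
u0,v0=proj(w,P)[:2].astype(int); ws=(u0-70+200/2.857,v0-70+225/2.857); su,sv=proj(s,P)[:2].astype(int)
for z in (.12,.13,.14,.15,.16,.17):
    Q=onz(w,*ws,z); d=Q-P; p=proj(s,Q)[:2]
    print(z,'along tx',d@tx,'ty',d@ty,'scene crop px',(p-[su,sv]+40)*5+[400,0])
print('tip visible scene: handle top in crop',(proj(s,[.545,-.161,.158])[:2]-[su,sv]+40)*5+[400,0])
s3=dict(np.load('scene3.npz'))
for z in (.193,.206,.22,.23,.24):
  for b in (-.0425,-.057,.0425,.057): print(z,b,(proj(s3,np.array([.5455,-.1605,z])+b*ty)[:2]-[210,150])*4+[400,0])
```

```text
0.12 along tx -0.006198225888103954 ty -6.621295434167964e-05 scene crop px [608.91459849 197.98691701]
0.13 along tx -0.0021629605584397946 ty -7.954710938656612e-05 scene crop px [601.34439488 191.89936493]
0.14 along tx 0.0018723047712243732 ty -9.288126443147895e-05 scene crop px [593.62967591 185.69560134]
0.15 along tx 0.0059075701008885415 ty -0.00010621541947639177 scene crop px [585.76626349 179.37226646]
0.16 along tx 0.009942835430552709 ty -0.0001195495745213047 scene crop px [577.74981693 172.92586972]
0.17 along tx 0.013978100760216983 ty -0.00013288372956618381 scene crop px [569.57582491 166.35278336]
tip visible scene: handle top in crop [593.2683112  158.17409859]
0.193 -0.0425 [625.38941447 174.03409274]
0.193 -0.057 [646.91299462 186.21549736]
0.193 0.0425 [503.08597009 104.81569449]
0.193 0.057 [482.85940475  93.3683435 ]
0.206 -0.0425 [623.33591178 160.0952791 ]
0.206 -0.057 [645.0822742  172.34322801]
0.206 0.0425 [499.8074459   90.52178858]
0.206 0.057 [479.38498586  79.01948569]
0.22 -0.0425 [621.07451665 144.74532824]
0.22 -0.057 [643.06600548 157.06496789]
0.22 0.0425 [496.19914485  74.79010175]
0.22 0.057 [475.56145945  63.22886325]
0.23 -0.0425 [619.42654323 133.55917568]
0.23 -0.057 [641.59652736 145.93000919]
0.23 0.0425 [493.57103264  63.3319009 ]
0.23 0.057 [472.776834    51.72875461]
0.24 -0.0425 [617.75053944 122.18275788]
0.24 -0.057 [640.10193502 134.60474775]
0.24 0.0425 [490.89943547  51.68411176]
0.24 0.057 [469.94634683  40.0392436 ]
```

In both cameras the finger tips come out about 30 mm higher than the reported TCP. The open tips are near z≈0.235 with TCP at 0.194, and the shut tips ended at z≈0.16, on top of the handle. So I'll go in lower, watching the force.

jog_arm(rows=[[0, 0, -0.3, 0, 0, 0], [0, 0, -0.7, 0, 0, 0], [0, 0, -1.1, 0, 0, 0], [0, 0, -1.5, 0, 0, 0], [0, 0, -1.8, 0, 0, 0], [0, 0, -2.0, 0, 0, 0], [0, 0, -2.15, 0, 0, 0], [0, 0, -2.25, 0, 0, 0], [0, 0, -2.35, 0, 0, 0], [0, 0, -2.35, 0, 0, 0], [0, 0, -2.35, 0, 0, 0]])

```text
clock: 6.12
tcp_pos: [0.546, -0.1607, 0.1]
orientation: [0.0, 0.988, 0.157, 0.0]
wrist_force: [0.1, -1.1, -0.1]
finger_gap: 0.0854
grip_force: 0.0
```

jog_arm(rows=[[0, 0, 0, 0, 0, 0], [0, 0, 0, 0, 0, 0], [0, 0, 0, 0, 0, 0], [0, 0, 0, 0, 0, 0], [0, 0, 0, 0, 0, 0], [0, 0, 0, 0, 0, 0], [0, 0, 0, 0, 0, 0], [0, 0, 0, 0, 0, 0], [0, 0, 0, 0, 0, 0], [0, 0, 0, 0, 0, 0]], jaw=1, force=40)

```text
clock: 6.95
tcp_pos: [0.546, -0.1605, 0.1001]
orientation: [0.0, 0.988, 0.157, 0.0]
wrist_force: [-2.0, 1.7, 4.0]
finger_gap: 0.0204
grip_force: 39.2
```

The handle is gripped, with a gap of 20 mm at 39 N. I'll crank counterclockwise in 120° steps.

jog_arm(rows=[[-0.12, 0.16, 0, 0, 0, 0], [-0.26, 0.29, 0, 0, 0, 0], [-0.42, 0.4, 0, 0, 0, 0], [-0.6, 0.48, 0, 0, 0, 0], [-0.79, 0.53, 0, 0, 0, 0], [-0.99, 0.54, 0, 0, 0, 0], [-1.18, 0.52, 0, 0, 0, 0], [-1.37, 0.47, 0, 0, 0, 0], [-1.54, 0.38, 0, 0, 0, 0], [-1.7, 0.26, 0, 0, 0, 0], [-1.84, 0.12, 0, 0, 0, 0], [-1.95, -0.04, 0, 0, 0, 0]])

```text
clock: 7.95
tcp_pos: [0.4677, -0.1625, 0.1001]
orientation: [-0.0, 0.988, 0.157, 0.001]
wrist_force: [6.6, 0.3, 4.4]
finger_gap: 0.0205
grip_force: 40.2
```

jog_arm(rows=[[-0.08, -0.18, 0, 0, 0, 0], [-0.13, -0.37, 0, 0, 0, 0], [-0.14, -0.57, 0, 0, 0, 0], [-0.12, -0.76, 0, 0, 0, 0], [-0.06, -0.95, 0, 0, 0, 0], [0.02, -1.12, 0, 0, 0, 0], [0.14, -1.28, 0, 0, 0, 0], [0.28, -1.42, 0, 0, 0, 0], [0.44, -1.53, 0, 0, 0, 0], [0.62, -1.61, 0, 0, 0, 0], [0.81, -1.65, 0, 0, 0, 0], [1.01, -1.67, 0, 0, 0, 0]])

```text
clock: 8.95
tcp_pos: [0.5056, -0.229, 0.1]
orientation: [-0.001, 0.988, 0.157, -0.002]
wrist_force: [-3.4, 1.6, 11.2]
finger_gap: 0.0207
grip_force: 41.0
```

jog_arm(rows=[[0.19, 0.02, 0, 0, 0, 0], [0.38, 0.08, 0, 0, 0, 0], [0.56, 0.16, 0, 0, 0, 0], [0.72, 0.28, 0, 0, 0, 0], [0.85, 0.42, 0, 0, 0, 0], [0.96, 0.58, 0, 0, 0, 0], [1.04, 0.76, 0, 0, 0, 0], [1.09, 0.95, 0, 0, 0, 0], [1.1, 1.15, 0, 0, 0, 0], [1.08, 1.34, 0, 0, 0, 0], [1.03, 1.53, 0, 0, 0, 0], [0.94, 1.71, 0, 0, 0, 0]])

```text
clock: 9.95
tcp_pos: [0.5464, -0.1615, 0.1001]
orientation: [0.001, 0.988, 0.157, 0.001]
wrist_force: [4.5, -1.9, 4.9]
finger_gap: 0.0206
grip_force: 40.4
```

jog_arm(rows=[[-0.06, 0.08, 0, 0, 0, 0], [-0.12, 0.16, 0, 0, 0, 0], [-0.19, 0.23, 0, 0, 0, 0], [-0.26, 0.29, 0, 0, 0, 0], [-0.34, 0.35, 0, 0, 0, 0], [-0.42, 0.4, 0, 0, 0, 0], [-0.42, 0.4, 0, 0, 0, 0]])

```text
clock: 10.53
tcp_pos: [0.5279, -0.144, 0.1001]
orientation: [-0.001, 0.988, 0.157, -0.0]
wrist_force: [2.2, 2.3, 7.0]
finger_gap: 0.0207
grip_force: 40.7
```

jog_arm(rows=[[-0.09, 0.04, 0, 0, 0, 0], [-0.18, 0.08, 0, 0, 0, 0], [-0.27, 0.11, 0, 0, 0, 0], [-0.37, 0.13, 0, 0, 0, 0], [-0.37, 0.13, 0, 0, 0, 0]])

```text
clock: 10.95
tcp_pos: [0.5126, -0.1393, 0.1]
orientation: [-0.0, 0.988, 0.157, -0.001]
wrist_force: [0.2, 1.8, 8.0]
finger_gap: 0.0202
grip_force: 40.8
```

jog_arm(rows=[[-0.1, 0.01, 0, 0, 0, 0], [-0.2, 0.01, 0, 0, 0, 0], [-0.29, 0.01, 0, 0, 0, 0], [-0.39, -0.01, 0, 0, 0, 0], [-0.39, -0.01, 0, 0, 0, 0]])

```text
clock: 11.37
tcp_pos: [0.497, -0.1402, 0.1]
orientation: [-0.0, 0.988, 0.157, -0.001]
wrist_force: [0.6, 0.6, 7.4]
finger_gap: 0.0207
grip_force: 40.7
```

jog_arm(rows=[[-0.1, -0.02, 0, 0, 0, 0], [-0.19, -0.05, 0, 0, 0, 0], [-0.28, -0.09, 0, 0, 0, 0], [-0.36, -0.14, 0, 0, 0, 0], [-0.36, -0.14, 0, 0, 0, 0]])

```text
clock: 11.78
tcp_pos: [0.4829, -0.1462, 0.1]
orientation: [0.0, 0.988, 0.157, -0.001]
wrist_force: [1.4, -1.6, 7.7]
finger_gap: 0.0202
grip_force: 40.6
```

jog_arm(rows=[[-0.08, -0.05, 0, 0, 0, 0], [-0.16, -0.12, 0, 0, 0, 0], [-0.23, -0.18, 0, 0, 0, 0], [-0.29, -0.26, 0, 0, 0, 0], [-0.29, -0.26, 0, 0, 0, 0]])

```text
clock: 12.2
tcp_pos: [0.4717, -0.1566, 0.1001]
orientation: [0.0, 0.988, 0.157, -0.0]
wrist_force: [1.1, -2.2, 7.0]
finger_gap: 0.0203
grip_force: 40.6
```

jog_arm(rows=[[-0.06, -0.08, 0, 0, 0, 0], [-0.11, -0.16, 0, 0, 0, 0], [-0.15, -0.25, 0, 0, 0, 0], [-0.19, -0.34, 0, 0, 0, 0], [-0.19, -0.34, 0, 0, 0, 0]])

```text
clock: 12.62
tcp_pos: [0.4645, -0.1702, 0.1]
orientation: [0.0, 0.988, 0.157, 0.0]
wrist_force: [2.8, -0.5, 5.2]
finger_gap: 0.0203
grip_force: 40.5
```

jog_arm(rows=[[-0.03, -0.09, 0, 0, 0, 0], [-0.05, -0.19, 0, 0, 0, 0], [-0.06, -0.29, 0, 0, 0, 0], [-0.06, -0.39, 0, 0, 0, 0], [-0.06, -0.39, 0, 0, 0, 0]])

```text
clock: 13.03
tcp_pos: [0.4624, -0.1854, 0.1]
orientation: [-0.0, 0.988, 0.157, 0.0]
wrist_force: [3.7, 0.1, 7.4]
finger_gap: 0.021
grip_force: 40.5
```

jog_arm(rows=[[0.01, -0.1, 0, 0, 0, 0], [0.02, -0.19, 0, 0, 0, 0], [0.05, -0.29, 0, 0, 0, 0], [0.08, -0.38, 0, 0, 0, 0], [0.08, -0.38, 0, 0, 0, 0]])

```text
clock: 13.45
tcp_pos: [0.4654, -0.2001, 0.1]
orientation: [-0.001, 0.988, 0.157, 0.0]
wrist_force: [3.3, 0.8, 8.9]
finger_gap: 0.0206
grip_force: 40.6
```

jog_arm(rows=[[0.04, -0.09, 0, 0, 0, 0], [0.09, -0.18, 0, 0, 0, 0], [0.14, -0.26, 0, 0, 0, 0], [0.2, -0.34, 0, 0, 0, 0], [0.2, -0.34, 0, 0, 0, 0]])

```text
clock: 13.87
tcp_pos: [0.4732, -0.2133, 0.1]
orientation: [-0.001, 0.988, 0.157, -0.0]
wrist_force: [2.1, 2.8, 9.3]
finger_gap: 0.0204
grip_force: 40.7
```

jog_arm(rows=[[0.07, -0.07, 0, 0, 0, 0], [0.14, -0.14, 0, 0, 0, 0], [0.22, -0.19, 0, 0, 0, 0], [0.3, -0.24, 0, 0, 0, 0], [0.3, -0.24, 0, 0, 0, 0]])

```text
clock: 14.28
tcp_pos: [0.4846, -0.2229, 0.1]
orientation: [-0.001, 0.988, 0.157, -0.001]
wrist_force: [1.0, 1.6, 10.5]
finger_gap: 0.0205
grip_force: 40.7
```

jog_arm(rows=[[0.09, -0.04, 0, 0, 0, 0], [0.18, -0.08, 0, 0, 0, 0], [0.27, -0.11, 0, 0, 0, 0], [0.37, -0.13, 0, 0, 0, 0], [0.37, -0.13, 0, 0, 0, 0]])

```text
clock: 14.7
tcp_pos: [0.4992, -0.2283, 0.1]
orientation: [-0.001, 0.988, 0.157, -0.001]
wrist_force: [0.3, 0.9, 9.8]
finger_gap: 0.0206
grip_force: 40.7
```

jog_arm(rows=[[0.1, -0.01, 0, 0, 0, 0], [0.2, -0.01, 0, 0, 0, 0], [0.29, -0.01, 0, 0, 0, 0], [0.39, 0.01, 0, 0, 0, 0], [0.39, 0.01, 0, 0, 0, 0]])

```text
clock: 15.12
tcp_pos: [0.5128, -0.2287, 0.1]
orientation: [-0.0, 0.988, 0.157, -0.003]
wrist_force: [-5.1, -0.9, 11.2]
finger_gap: 0.0206
grip_force: 41.2
```

jog_arm(rows=[[0.05, 0.01, 0, 0, 0, 0], [0.1, 0.02, 0, 0, 0, 0], [0.14, 0.03, 0, 0, 0, 0], [0.14, 0.03, 0, 0, 0, 0], [0.14, 0.03, 0, 0, 0, 0]])

```text
clock: 15.53
tcp_pos: [0.5132, -0.2285, 0.0999]
orientation: [0.0, 0.988, 0.156, -0.008]
wrist_force: [-19.4, -6.3, 20.5]
finger_gap: 0.0204
grip_force: 41.7
```

The stop is reached: the handle stays at (0.513,-0.2285) under about 20 N. Now I'll go 90° clockwise.

jog_arm(rows=[[-0.18, -0.03, 0, 0, 0, 0], [-0.38, -0.04, 0, 0, 0, 0], [-0.58, -0.01, 0, 0, 0, 0], [-0.76, 0.04, 0, 0, 0, 0], [-0.94, 0.13, 0, 0, 0, 0], [-1.09, 0.25, 0, 0, 0, 0], [-1.23, 0.4, 0, 0, 0, 0], [-1.33, 0.56, 0, 0, 0, 0], [-1.41, 0.74, 0, 0, 0, 0], [-1.45, 0.93, 0, 0, 0, 0], [-1.45, 0.93, 0, 0, 0, 0], [-1.45, 0.93, 0, 0, 0, 0]])

```text
clock: 16.53
tcp_pos: [0.4626, -0.1888, 0.1]
orientation: [-0.001, 0.988, 0.157, -0.0]
wrist_force: [2.0, 3.2, 9.4]
finger_gap: 0.0205
grip_force: 40.7
```

jog_arm(rows=[[0, 0, 0, 0, 0, 0], [0, 0, 0, 0, 0, 0], [0, 0, 0, 0, 0, 0], [0, 0, 0, 0, 0, 0], [0, 0, 0, 0, 0, 0], [0, 0, 0, 0, 0, 0], [0, 0, 0, 0, 0, 0], [0, 0, 0, 0, 0, 0]], jaw=-1)

```text
clock: 17.2
tcp_pos: [0.4637, -0.1898, 0.0996]
orientation: [-0.0, 0.988, 0.157, -0.0]
wrist_force: [-0.4, -0.1, -0.1]
finger_gap: 0.0855
grip_force: 0.0
```

jog_arm(rows=[[0, 0, 0.3, 0, 0, 0], [0, 0, 0.8, 0, 0, 0], [0, 0, 1.4, 0, 0, 0], [0, 0, 2, 0, 0, 0], [0, 0, 2.6, 0, 0, 0], [0, 0, 3.2, 0, 0, 0], [0, 0, 3.6, 0, 0, 0], [0, 0, 3.6, 0, 0, 0], [0, 0, 3.6, 0, 0, 0]])

```text
clock: 17.95
tcp_pos: [0.4643, -0.1901, 0.2443]
orientation: [0.001, 0.988, 0.157, 0.001]
wrist_force: [0.3, 0.2, -0.6]
finger_gap: 0.0853
grip_force: 0.0
```

Run:
```python
from h import *
w=shot('wrist','w5.png');s=shot('scene','s5.png')
print(proj(w,[.4624,-.19,.158]),proj(s,[.4624,-.19,.158]),proj(w,[.507,-.184,.102]))
o=[w['pixels'][:,120:520],cv2.resize(s['pixels'][140:240,220:320],(400,400))]
cv2.imwrite('pics/z5.png',np.hstack(o)[:,:,::-1])
```

```text
[321.16572311 194.2854421    1.        ] [274.90976817 167.82520309   1.        ] [329.29413565 138.45080103   1.        ]
```

View pics/z5.png

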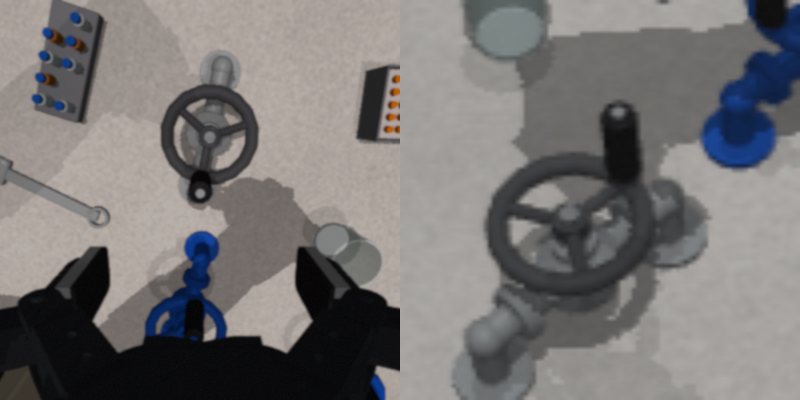

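The wrist view shows the handle top at about (320,192) and the scene view at about (274.5,168). Both match the intended quarter-turn-back position, and the gripper is clear. I'll hand in.

```bash
python3 -c "
from workcell import env
print(env.hand_in())"
```

```text
the job is handed in; nothing more can be done
None
```

I cranked the larger handwheel counterclockwise about 606° to its stop, backed it off about 90° clockwise, let go and handed the job in; the smaller valve was never approached, and the hand-in returned no verdict.

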